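Put the kiln props away by height

TASK

Gather the four round kiln props, the straight hollow clay tubes scattered over the studio table, into the wooden caddy: one standing upright in each compartment, the tallest next to the caddy's knob and the others getting shorter away from it. The square post, the tapered beaker and the glaze jar do not belong there: leave them standing where they are.

Things in the scene. Friction and masses are not known exactly. Their poses are not given: they have to be found in the camera images.
- prop_a: round kiln prop, the tallest of the four: a straight buff-coloured fired-clay tube, standing loose, outside diameter 38, bore 16, height 105; weighs 60 to 280 g. Origin: centre of its underside; z is its axis, up.
- prop_b: round kiln prop, the second tallest of the four: a straight buff-coloured fired-clay tube, standing loose, outside diameter 38, bore 16, height 85; weighs 60 to 280 g. Origin: centre of its underside; z is its axis, up.
- prop_c: round kiln prop, the second shortest of the four: a straight buff-coloured fired-clay tube, standing loose, outside diameter 38, bore 16, height 65; weighs 60 to 280 g. Origin: centre of its underside; z is its axis, up.
- prop_d: round kiln prop, the shortest of the four: a straight buff-coloured fired-clay tube, standing loose, outside diameter 38, bore 16, height 45; weighs 60 to 280 g. Origin: centre of its underside; z is its axis, up.
- square_post: look-alike to leave: a square post of the same buff fired clay, 36 x 36, height 75, with a 16 bore, standing loose. Origin: centre of its underside; z up.
- beaker: look-alike to leave: a small thin-walled tapered beaker of unglazed clay, rim diameter 54, foot diameter 34, height 60, closed bottom, standing loose. Origin: centre of its underside; z up.
- glaze_jar: to leave: a small lidded glaze jar with white cap, diameter 52, height 70, standing loose among the props. Origin: centre of its underside; z up.
- caddy: shallow pale-wood caddy, fixed, 340 long (its y axis), 94 wide (its x axis). Four open compartments in a row, centres at y = -100.5, -33.5, 33.5, 100.5 and x = 0, each 62 (y) by 80 (x) inside; floor 5 above the table, walls and dividers 5 to 7 thick with tops 15 above the table. A flat solid end 33 long lies beyond each outer compartment. Origin: centre of its underside; z up.
- knob: dark wooden carrying knob, diameter 26, 33 high, fixed upright on one flat end of the caddy (caddy y = 153 or -153: which end varies; the other end has only a flat brass card plate). Origin: centre of its foot, 15 above the table; z up. Compartment centres lie 52.5, 119.5, 186.5 and 253.5 from its axis along the caddy.

How it is judged:
At the end, for the whole second after the job is handed in: Each round prop stands upright on the floor of its own compartment (18 mm along, 24 mm across, 0.1 rad), in order of height from the tallest beside the knob to the shortest farthest from it, at rest; square post, beaker and glaze jar are within 20 mm and 0.2 rad of where they stood (horizontal distance between prop_a and knob between 0.0345 and 0.0705 m and x of prop_a in the frame of caddy between -0.024 and 0.024 m and z of each of prop_a, prop_b, prop_c, prop_d in the frame of caddy below 0.009 m and angle between each of prop_a, prop_b, prop_c, prop_d's own z axis and vertical below 0.1 rad and linear speed of each of prop_a, prop_b, prop_c, prop_d below 0.02 m/s and angular speed of each of prop_a, prop_b, prop_c, prop_d below 0.2 rad/s and horizontal distance between prop_b and knob between 0.1015 and 0.1375 m and x of prop_b in the frame of caddy between -0.024 and 0.024 m and horizontal distance between prop_c and knob between 0.1685 and 0.2045 m and x of prop_c in the frame of caddy between -0.024 and 0.024 m and horizontal distance between prop_d and knob between 0.2355 and 0.2715 m and x of prop_d in the frame of caddy between -0.024 and 0.024 m and distance of each of square_post, beaker, glaze_jar from where it was at the start of the episode below 0.02 m and angle between each of square_post, beaker, glaze_jar's own z axis and vertical below 0.2 rad); the robot touches nothing.
It fails at once if the square post is shifted by more than 20 mm or tipped by more than 0.2 rad (distance of square_post from where it was at the start of the episode above 0.02 m or angle between square_post's own z axis and vertical above 0.2 rad).
It fails at once if the beaker is shifted by more than 20 mm or tipped by more than 0.2 rad (distance of beaker from where it was at the start of the episode above 0.02 m or angle between beaker's own z axis and vertical above 0.2 rad).
It fails at once if the glaze jar is shifted by more than 20 mm or tipped by more than 0.2 rad (distance of glaze_jar from where it was at the start of the episode above 0.02 m or angle between glaze_jar's own z axis and vertical above 0.2 rad).
It also fails if it takes over 134 s, if anything falls off the work surface, if the arm or the gripper's body presses on something with over 40 N, if the wrist force passes 120 N, or if a joint passes its speed limit or range.

ROBOT

A 6-joint arm with a two-finger parallel gripper is mounted at the origin on the work surface. World frame = base frame: x ahead of the robot, y to its left, z up, the work surface at z = 0. Lengths are in m, angles in rad, forces in N, time in s.
With the tool pointing down it reaches from about 0.375 to 0.975 m from the base axis. Payload 3.8 kg.
Tool frame: the origin (TCP) lies midway between the tips of the shut fingers; the grasp point (between the pads) lies behind it (ctrl.pinch_z is the z of the grasp point in the tool frame, in m); z points along the fingers, y is the line along which they close (so a half turn about z gives the same grasp; the last joint's range is limited). The gripper opens to 88 mm and grips with 3 to 60 N. Pads are 18 mm wide; open, the fingers measure 123 mm over their backs; the gripper's body (75 mm by 187 mm) begins 45 mm behind the grasp point.
Start: joints at [1.07, 0.264, 1.604, -0, 1.274, -0.037], TCP at [0.302, 0.604, 0.239] pointing down, gripper open.
Joint ranges: [-2.63, 2.63], [-0.94, 2.18], [0.31, 2.57], [-1.31, 4.45], [0, 2.66], [-2.55, 2.55]. Speed limits (rad/s): [2.57, 2.57, 3.14, 3.14, 3.14, 3.14].

INTERFACE

Orientations are given as a 3x3 rotation matrix whose columns are the frame's x, y, z axes.
In Python, from plant import status, imaging, workorder, ctrl gives the robot as it stands.
- The arm moves only by the tool step_arm, never from a script. Its argument "commands" is a list that holds one entry, the list of rows, each a list of 6 numbers: the shift along the tool's x, y, z in m, then the turn, a rotation vector about the tool's x, y, z in degrees. In form: [[[dx, dy, dz, rx, ry, rz], ...]]. A call has 1 to 10 rows; each row is the pose to reach, as a shift and turn from the pose commanded when the call began, along the tool's axes at that moment; what a row does not reach only later rows make up. A row lasts 1/10 s, in which the tool goes at most 50 mm and 8.59 degrees, less where a joint would pass 70% of its speed; a pose out of reach is approached as far as the arm can. A call with a gripper value outside its range is refused whole. "hand" is the opening, from 0 (shut) to 1 (fully open), set as the call begins (left out, the last holds). The fingers move at their own pace and stop on an object; "force" is the grip in N (left out, the last holds). Time passes only in rows, so rows that repeat a pose let the fingers close. It gives the time, the measured TCP pose, the force, the opening and the grip force at its end, in the units of the state.
- status.observe(): the state, without advancing time (a new reading comes with each control period).
- imaging.get_image(name): name is "scene" or "top" or "wrist"; returns a dict with "img" (400x640x3 uint8, red, green, blue), "vertical_fov" (degrees; the focal length in pixels is half the picture's height over the tangent of half this angle, whatever the lens; pixels are square), "cx", "cy" (the principal point, pixels), "D" ([k1, k2, p1, p2, k3] as OpenCV has them; the pictures are not rectified), "R" (3x3) and "t" (3): a world point X has camera coordinates R X + t. Camera axes: x right, y down, z forward; pixel columns grow to the right and rows downward; lengths in m; the calibration is good to about 2 mm. A picture is of the moment at which its call begins. There is no depth.
- workorder.sign_off(): hands the job in; it is judged then, once.
The state is a dict: "clock": time; "joint_pos": joint angles; "joint_velocities": joint speeds; "tau": joint torques, N m; "ee_pos": TCP position; "eef_rot": TCP orientation; "contact_force": force on the tool from outside, world axes, zero at the start; "ft_torque": the same for the moment, N m; "grip_width": finger opening in m; "grasp_force": force on a finger pad.
Only numpy, scipy, OpenCV 4.12 (cv2) and the standard library are available. Lean on these libraries where they do the work, as an engineer would, in place of code of your own. Each camera call takes 0.05 s, during which the arm holds its last target. There are 200 camera calls.

## Working session

There is one attempt and no reset: what is moved stays moved. The work goes in short steps, Python scripts to look and compute and a tool call to move; the robot and the scene stay as the last step left them, time stands still between calls to the robot, and variables do not carry over. Pictures are saved under pics/ and viewed, at most 14 in all, crops included, and the job is handed in when it is done.

Besides the shell and the picture viewer there is one more tool, called as name(argument=value, ...), one argument or row to a line, values as JSON. step_arm: Moves the arm, as the interface text tells. Its arguments: {"type":"object","properties":{"commands":{"type":"array"},"hand":{"type":"number"},"force":{"type":"number"}},"required":["commands"]}

```bash
mkdir -p pics; cat > h.py <<'E'
import numpy as np, cv2
from plant import status, imaging, workorder, ctrl
def grab(n,f=None):
    d=imaging.get_image(n)
    if f: cv2.imwrite('pics/'+f,d['img'][:,:,::-1])
    return d
def K(d):
    f=200/np.tan(np.radians(d['vertical_fov'])/2)
    return np.array([[f,0,d['cx']],[0,f,d['cy']],[0,0,1]])
def px2w(d,uv,z):
    n=cv2.undistortPoints(np.array(uv,float).reshape(-1,1,2),K(d),np.array(d['D'],float)).reshape(-1,2)
    R=np.array(d['R']);t=np.array(d['t']);C=-R.T@t
    r=np.c_[n,np.ones(len(n))]@R
    z=np.broadcast_to(z,len(n))
    return C+r*((z-C[2])/r[:,2])[:,None]
def w2px(d,X):
    return cv2.projectPoints(np.array(X,float).reshape(-1,1,3),cv2.Rodrigues(np.array(d['R'],float))[0],np.array(d['t'],float),K(d),np.array(d['D'],float))[0].reshape(-1,2)
E
python3 - <<'E'
from h import *
import pickle
D={}
for n in('top','scene'):
    D[n]=grab(n,n+'0.png');d=D[n]; R=np.array(d['R']);print(n,d['vertical_fov'],d['D'],-R.T@np.array(d['t']))
pickle.dump(D,open('d0.pkl','wb'))
s=status.observe();print(s['clock'],s['ee_pos'],s['eef_rot'],ctrl.pinch_z,s['contact_force'])
E
```

```text
top 49.02245843783422 [0.03353398 0.         0.         0.         0.        ] [ 0.39371307 -0.00893016  1.28337233]
scene 45.81556774455461 [-0.11723202  0.          0.          0.          0.        ] [ 1.06207455 -0.12700549  0.95673342]
0.1 [0.30164836 0.60314191 0.23752338] [[-8.94363400e-01  4.47340104e-01 -9.69631461e-04]
 [ 4.47341146e-01  8.94361720e-01 -1.73573438e-03]
 [ 9.07376646e-05 -1.98613335e-03 -9.99998024e-01]] -0.0187 [0.25540181 0.05709754 0.10669358]
```

View pics/top0.png

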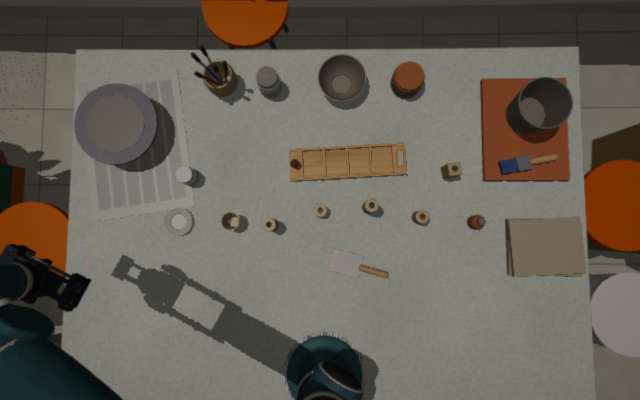

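View pics/scene0.png

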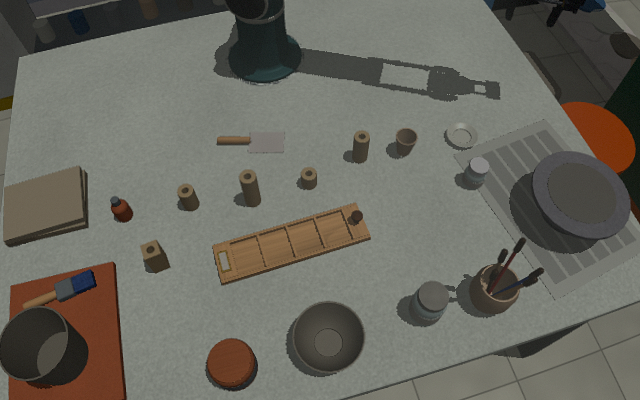

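```bash
python3 - <<'E'
import cv2
a=cv2.imread('pics/top0.png')[135:245,165:365];b=cv2.imread('pics/top0.png')[135:245,285:485]
r=lambda x:cv2.resize(x,None,fx=4,fy=4,interpolation=cv2.INTER_CUBIC)
import numpy as np
r2=lambda x:cv2.resize(x,None,fx=2.66,fy=2.66,interpolation=cv2.INTER_CUBIC)
cv2.imwrite('pics/topc.png',np.vstack([r2(a),r2(b)]) if 0 else cv2.resize(np.vstack([a,b]),(545,600),interpolation=cv2.INTER_CUBIC))
c=cv2.imread('pics/scene0.png')[120:290,100:390]
cv2.imwrite('pics/scenec.png',cv2.resize(c,(798,468),interpolation=cv2.INTER_CUBIC))
E
```

```text
(no output)
```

View pics/topc.png

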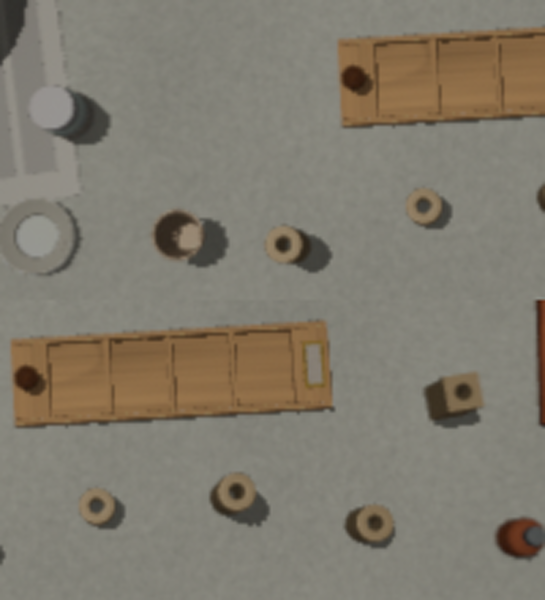

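View pics/scenec.png

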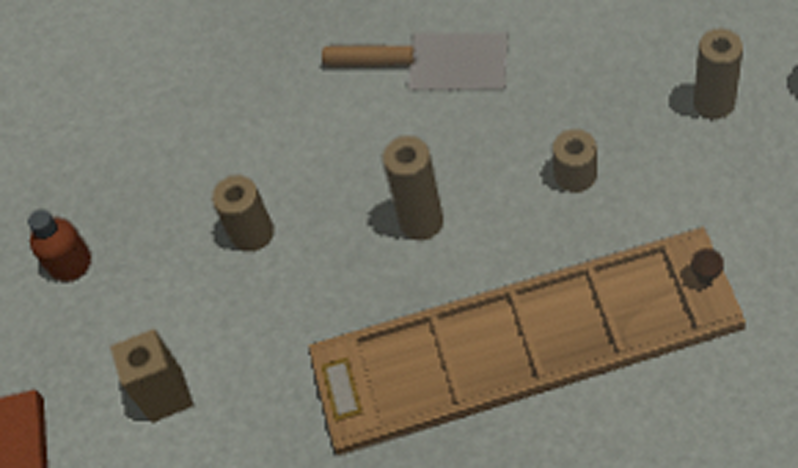

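```bash
cat > m.py <<'E'
from h import *
import pickle
D=pickle.load(open('d0.pkl','rb'))
T=D['top'];S=D['scene']
tp={'b':(269.2,224.5),'d':(320.6,210.5),'a':(372,205),'c':(422.6,216.8)}
sc={'b':(361.3,136.4),'d':(308.9,173.4),'a':(247.9,176.3),'c':(185.8,190.1)}
H=dict(a=.105,b=.085,c=.065,d=.045)
for k in 'abcd':
    print(k,[(h,np.round(px2w(T,tp[k],h)[0,:2]-px2w(S,sc[k],h)[0,:2],4)) for h in (.045,.065,.085,.105)])
    print('  ',px2w(T,tp[k],H[k])[0].round(4),px2w(S,sc[k],H[k])[0].round(4))
f=lambda p,o:[(o[0]+x/2.726,o[1]+y/2.727) for x,y in p]
g=lambda p:[(100+x/2.752,120+y/2.752) for x,y in p]
tc=px2w(T,f([(12,41),(326,21),(333,108),(16,127)],(285,135)),.015)
s2=px2w(S,g([(706,229),(309,345),(336,453),(745,325)]),.015)
print(tc.round(4),s2.round(4),tc.mean(0),s2.mean(0))
print('knob',px2w(T,[(294.6,163.8)],.048),px2w(S,g([(707,264)]),.048))
for c in(tc,s2):
    v=c[1]-c[0]+c[2]-c[3];print(np.linalg.norm(v)/2,np.linalg.norm(c[3]-c[0]),np.degrees(np.arctan2(v[1],v[0])))
print('post',px2w(T,f([(463,92)],(285,135)),.075),px2w(S,g([(139,357)]),.075))
print('beaker rim',px2w(T,f([(178,234)],(165,135)),.06), 'jar',px2w(T,f([(51,107)],(165,135)),.07))
E
python3 m.py
```

```text
a [(0.045, array([ 0.0444, -0.01  ])), (0.065, array([ 0.0293, -0.0079])), (0.085, array([ 0.0141, -0.0059])), (0.105, array([-0.0011, -0.0038]))]
   [ 0.4718 -0.1302  0.105 ] [ 0.4729 -0.1264  0.105 ]
b [(0.045, array([ 0.0295, -0.0098])), (0.065, array([ 0.0144, -0.006 ])), (0.085, array([-0.0008, -0.0023])), (0.105, array([-0.0159,  0.0015]))]
   [0.4195 0.1484 0.085 ] [0.4202 0.1507 0.085 ]
c [(0.045, array([ 0.0131, -0.0052])), (0.065, array([-0.0016, -0.0041])), (0.085, array([-0.0163, -0.0029])), (0.105, array([-0.0309, -0.0018]))]
   [ 0.442  -0.2733  0.065 ] [ 0.4436 -0.2693  0.065 ]
d [(0.045, array([-0.0018, -0.0035])), (0.065, array([-0.016 , -0.0008])), (0.085, array([-0.0303,  0.002 ])), (0.105, array([-0.0445,  0.0048]))]
   [0.4601 0.0087 0.045 ] [0.4618 0.0122 0.045 ]
[[ 0.6389  0.1009  0.015 ]
 [ 0.6601 -0.2356  0.015 ]
 [ 0.5663 -0.2418  0.015 ]
 [ 0.5459  0.0959  0.015 ]] [[ 0.5517  0.1014  0.015 ]
 [ 0.5695 -0.2381  0.015 ]
 [ 0.666  -0.2326  0.015 ]
 [ 0.6454  0.1044  0.015 ]] [ 0.60279883 -0.07014679  0.015     ] [ 0.60817868 -0.06621822  0.015     ]
knob [[0.59287093 0.08291189 0.048     ]] [[0.60061186 0.08433136 0.048     ]]
0.3377030563206732 0.09312469966283575 -86.47325624357974
0.3387991508815723 0.09376464666569065 -86.74985118331195
post [[ 0.57430792 -0.36156667  0.075     ]] [[ 0.57688964 -0.35894731  0.075     ]]
beaker rim [[0.43013675 0.26056865 0.06      ]] jar [[0.55971851 0.39104125 0.07      ]]
```

```bash
cat >> h.py <<'E'
G=dict(a=(.4725,-.1283),b=(.420,.1495),c=(.4428,-.2713),d=(.461,.0105))
u=np.array([np.cos(np.radians(-86.6)),np.sin(np.radians(-86.6))]);CC=np.array([.605,-.0682])
P={k:CC+u*o for k,o in zip('abcd',(-.1005,-.0335,.0335,.1005))}
def plan(xy,ztcp,yaw=3.4):
    s=status.observe();R=np.array(s['eef_rot']);p=np.array(s['ee_pos'])
    y=np.radians(yaw);ty=np.array([np.cos(y),np.sin(y),0]);tz=np.array([0,0,-1.])
    Rt=np.c_[np.cross(ty,tz),ty,tz]
    print('t',s['clock'],'p',p.round(4),'w',s['grip_width'],'gf',s['grasp_force'],'q',np.round(s['joint_pos'],2))
    print((R.T@(np.array([*xy,ztcp])-p)).round(4),np.degrees(cv2.Rodrigues(R.T@Rt)[0].ravel()).round(2))
E
python3 -c "
from h import *
print(P)
plan(G['d'],.16)"
```

```text
{'a': array([0.59903971, 0.0321231 ]), 'b': array([ 0.60301324, -0.03475897]), 'c': array([ 0.60698676, -0.10164103]), 'd': array([ 0.61096029, -0.1685231 ])}
t 0.1 p [0.3016 0.6031 0.2375] w 0.08811885096982053 gf 0.0 q [ 1.07  0.26  1.61  0.    1.27 -0.04]
[-0.4076 -0.4586  0.0784] [-1.100e-01  5.000e-02  6.003e+01]
```

step_arm(
  commands=[
    [[-0.408,-0.459,0.078,0,0,60],[-0.408,-0.459,0.078,0,0,60],[-0.408,-0.459,0.078,0,0,60],[-0.408,-0.459,0.078,0,0,60],[-0.408,-0.459,0.078,0,0,60],[-0.408,-0.459,0.078,0,0,60],[-0.408,-0.459,0.078,0,0,60],[-0.408,-0.459,0.078,0,0,60],[-0.408,-0.459,0.078,0,0,60],[-0.408,-0.459,0.078,0,0,60]],
  ],
  hand=1,
)

```text
clock: 1.1
ee_pos: [0.4306, 0.1228, 0.1753]
eef_rot: [[-0.06, 0.998, 0.0], [0.998, 0.06, 0.0], [0.0, 0.0, -1.0]]
contact_force: [0.3, 0.4, -0.5]
grip_width: 0.0882
grasp_force: 0.0
```

```bash
python3 -c "
from h import *
plan(G['d'],.16)"
```

```text
t 1.1 p [0.4306 0.1228 0.1753] w 0.08817408986215132 gf 0.0 q [ 0.22 -0.12  2.14 -0.    1.13  0.16]
[-0.1139  0.0236  0.0153] [ 0.01 -0.    0.05]
```

step_arm(
  commands=[
    [[-0.09,0.02,0.015,0,0,0],[-0.09,0.02,0.015,0,0,0],[-0.09,0.02,0.015,0,0,0],[-0.09,0.02,0.015,0,0,0],[-0.09,0.02,0.015,0,0,0],[-0.09,0.02,0.015,0,0,0]],
  ],
)

```text
clock: 1.7
ee_pos: [0.456, 0.0373, 0.1608]
eef_rot: [[-0.062, 0.998, 0.0], [0.998, 0.062, 0.0], [0.0, 0.0, -1.0]]
contact_force: [-0.2, -0.7, -0.7]
grip_width: 0.0881
grasp_force: 0.0
```

```bash
python3 -c "
from h import *
plan(G['d'],.16)
d=grab('wrist','w1.png')
for k in G: print(k,w2px(d,[[*G[k],dict(a=.105,b=.085,c=.065,d=.045)[k]]]))"
```

```text
t 1.7 p [0.456  0.0373 0.1608] w 0.08805514129235624 gf 0.0 q [ 0.03 -0.09  2.14  0.    1.09 -0.03]
[-0.0271  0.0034  0.0008] [ 0.01 -0.02  0.14]
a [[324.96852211 395.31666794]]
b [[276.2712596   52.37018552]]
c [[289.74335617 461.42143928]]
d [[321.37351842 223.94432035]]
```

View pics/w1.png

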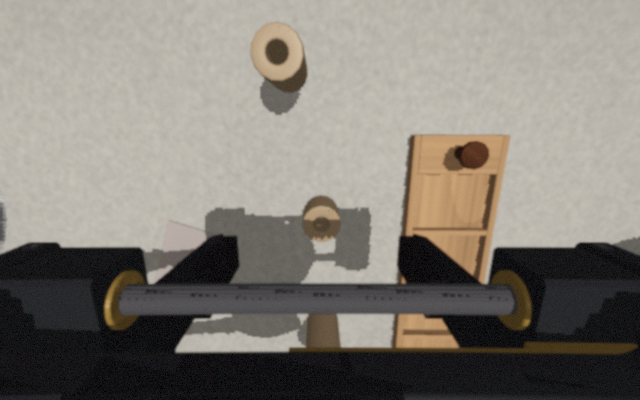

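```bash
python3 -c "
from h import *
d=grab('wrist')
print(px2w(d,[(277,50),(321,222),(476,155),(413,136),(508,136)],[.085,.045,.048,.015,.015]).round(4))
c=np.array([*CC,.0])
n=np.array([-u[1],u[0]])
print(w2px(d,[[*(CC-.153*u),.048],[*(CC-.17*u-.047*n),.015],[*(CC-.17*u+.047*n),.015]]))
plan(G['d'],.014)"
```

```text
[[0.4205 0.151  0.085 ]
 [0.4606 0.0125 0.045 ]
 [0.5939 0.0851 0.048 ]
 [0.5465 0.0973 0.015 ]
 [0.6391 0.1027 0.015 ]]
[[478.18583822 155.73174561]
 [414.77145302 134.63846933]
 [511.18739168 134.48275015]]
t 1.8 p [0.4561 0.0373 0.1609] w 0.08846815182035306 gf 0.0 q [ 0.03 -0.09  2.14  0.    1.09 -0.04]
[-0.0271  0.0032  0.1469] [ 0.02 -0.01  0.16]
```

step_arm(
  commands=[
    [[-0.026,0.003,0,0,0,0],[-0.026,0.003,0.03,0,0,0],[-0.026,0.003,0.06,0,0,0],[-0.026,0.003,0.09,0,0,0],[-0.026,0.003,0.12,0,0,0],[-0.026,0.003,0.14,0,0,0],[-0.026,0.003,0.147,0,0,0],[-0.026,0.003,0.147,0,0,0],[-0.026,0.003,0.147,0,0,0]],
  ],
)

```text
clock: 2.7
ee_pos: [0.4617, 0.0107, 0.0147]
eef_rot: [[-0.061, 0.998, 0.002], [0.998, 0.061, -0.0], [-0.0, 0.002, -1.0]]
contact_force: [0.6, -0.6, 0.6]
grip_width: 0.0882
grasp_force: 0.0
```

step_arm(
  commands=[
    [[0,0,0,0,0,0],[0,0,0,0,0,0],[0,0,0,0,0,0],[0,0,0,0,0,0],[0,0,0,0,0,0],[0,0,0,0,0,0],[0,0,0,0,0,0],[0,0,0,0,0,0]],
  ],
  hand=0.3,
  force=15,
)

```text
clock: 3.5
ee_pos: [0.4607, 0.0103, 0.0137]
eef_rot: [[-0.06, 0.998, -0.0], [0.998, 0.06, -0.0], [-0.0, -0.0, -1.0]]
contact_force: [-0.1, 0.0, 0.1]
grip_width: 0.0379
grasp_force: 15.0
```

step_arm(
  commands=[
    [[0,0,-0.02,0,0,0],[0,0,-0.06,0,0,0],[0,0,-0.1,0,0,0],[0,0,-0.12,0,0,0],[0,0,-0.12,0,0,0],[0,0,-0.12,0,0,0]],
  ],
  force=20,
)

```text
clock: 4.1
ee_pos: [0.4604, 0.0103, 0.1331]
eef_rot: [[-0.06, 0.998, -0.0], [0.998, 0.06, -0.0], [-0.0, -0.0, -1.0]]
contact_force: [-0.2, -0.6, -1.2]
grip_width: 0.0381
grasp_force: 20.0
```

```bash
sed -i 's/CC=np.array(.*/CC=np.array([.6035,-.068])/' h.py; python3 -c "
from h import *
plan(P['d'],.0195)"
```

```text
t 4.1 p [0.4604 0.0103 0.1331] w 0.038146079333419756 gf 20.000067548899096 q [-0.03 -0.05  2.16 -0.    1.04 -0.09]
[-0.1872  0.1382  0.1136] [-0.01  0.    0.03]
```

step_arm(
  commands=[
    [[-0.03,0.022,0,0,0,0],[-0.06,0.044,0,0,0,0],[-0.09,0.066,0,0,0,0],[-0.12,0.088,0,0,0,0],[-0.15,0.11,0,0,0,0],[-0.175,0.129,0,0,0,0],[-0.187,0.138,0,0,0,0],[-0.187,0.138,0,0,0,0],[-0.187,0.138,0,0,0,0],[-0.187,0.138,0,0,0,0]],
  ],
)

```text
clock: 5.1
ee_pos: [0.6082, -0.1667, 0.1328]
eef_rot: [[-0.061, 0.998, -0.002], [0.998, 0.061, 0.001], [0.001, -0.002, -1.0]]
contact_force: [0.7, 0.2, -1.0]
grip_width: 0.038
grasp_force: 20.0
```

step_arm(
  commands=[
    [[0,0,0.03,0,0,0],[0,0,0.06,0,0,0],[0,0,0.08,0,0,0],[0,0,0.1,0,0,0],[0,0,0.107,0,0,0],[0,0,0.11,0,0,0],[0,0,0.113,0,0,0],[0,0,0.113,0,0,0],[0,0,0.113,0,0,0],[0,0,0.113,0,0,0]],
  ],
)

```text
clock: 6.1
ee_pos: [0.6103, -0.1684, 0.0217]
eef_rot: [[-0.06, 0.998, 0.002], [0.998, 0.06, -0.0], [-0.001, 0.001, -1.0]]
contact_force: [-0.2, -1.0, -1.7]
grip_width: 0.0378
grasp_force: 20.0
```

step_arm(
  commands=[
    [[0,0,0.001,0,0,0],[0,0,0.002,0,0,0],[0,0,0.0025,0,0,0],[0,0,0.0025,0,0,0]],
  ],
)

```text
clock: 6.5
ee_pos: [0.6099, -0.1683, 0.0187]
eef_rot: [[-0.06, 0.998, 0.0], [0.998, 0.06, -0.0], [-0.0, 0.0, -1.0]]
contact_force: [-1.5, 1.7, 4.0]
grip_width: 0.0382
grasp_force: 20.0
```

```bash
python3 -c "
from h import *
print(status.observe()['contact_force'])
plan(P['d'],.0187)"
```

```text
[-1.46054083  1.6568795   3.95232432]
t 6.5 p [ 0.6099 -0.1683  0.0187] w 0.03818857837680122 gf 20.000065274216468 q [-0.31  0.4   1.87 -0.    0.87 -0.37]
[-0.     -0.0004  0.    ] [0.02 0.01 0.03]
```

step_arm(
  commands=[
    [[0,0,0,0,0,0],[0,0,0,0,0,0],[0,0,0,0,0,0],[0,0,0,0,0,0],[0,0,0,0,0,0],[0,0,-0.03,0,0,0],[0,0,-0.07,0,0,0],[0,0,-0.11,0,0,0],[0,0,-0.15,0,0,0],[0,0,-0.15,0,0,0]],
  ],
  hand=1,
)

```text
clock: 7.5
ee_pos: [0.6141, -0.1695, 0.1761]
eef_rot: [[-0.06, 0.998, 0.012], [0.998, 0.06, -0.004], [-0.005, 0.012, -1.0]]
contact_force: [0.1, 0.3, 0.3]
grip_width: 0.0882
grasp_force: 0.0
```

```bash
python3 -c "
from h import *
plan(G['c'],.17)"
```

```text
t 7.5 p [ 0.6141 -0.1695  0.1761] w 0.08821974890299789 gf 0.0 q [-0.31  0.23  1.76  0.    1.13 -0.37]
[-0.0913 -0.1772  0.0044] [0.7  0.27 0.03]
```

step_arm(
  commands=[
    [[-0.0925,-0.173,0,0,0,0],[-0.0925,-0.173,0,0,0,0],[-0.0925,-0.173,0,0,0,0],[-0.0925,-0.173,0,0,0,0],[-0.0925,-0.173,0,0,0,0],[-0.0925,-0.173,0,0,0,0],[-0.0925,-0.173,0,0,0,0],[-0.0925,-0.173,0,0,0,0],[-0.0925,-0.173,0,0,0,0],[-0.0925,-0.173,0,0,0,0]],
  ],
)

```text
clock: 8.5
ee_pos: [0.4433, -0.2703, 0.1681]
eef_rot: [[-0.061, 0.998, -0.0], [0.998, 0.061, 0.0], [0.0, -0.0, -1.0]]
contact_force: [0.3, -0.1, 0.2]
grip_width: 0.0882
grasp_force: 0.0
```

```bash
python3 -c "
from h import *
plan(G['c'],.033)
d=grab('wrist','w2.png')
print(w2px(d,[[*G['c'],.065],[*G['a'],.105],[*P['d'],.05]]))"
```

```text
t 8.5 p [ 0.4433 -0.2703  0.1681] w 0.08821710989234115 gf 0.0 q [-0.6   0.03  2.01  0.    1.11 -0.66]
[-0.001  -0.0005  0.1351] [-0.   -0.01  0.11]
[[317.35483996 201.38139586]
 [378.2657399    1.72143393]
 [519.79477031  92.0203798 ]]
```

View pics/w2.png

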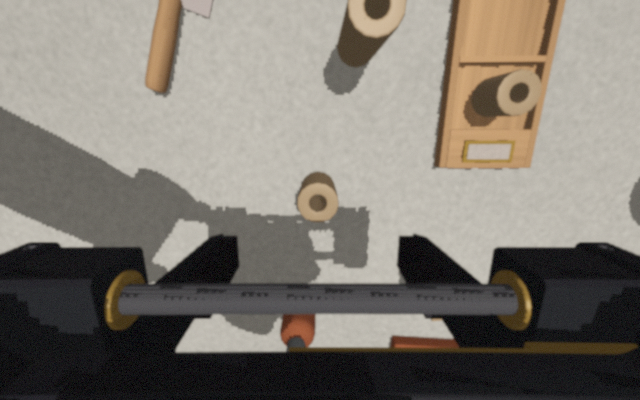

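step_arm(
  commands=[
    [[-0.001,0,0.03,0,0,0],[-0.001,0,0.06,0,0,0],[-0.001,0,0.09,0,0,0],[-0.001,0,0.12,0,0,0],[-0.001,0,0.135,0,0,0],[-0.001,0,0.135,0,0,0],[-0.001,0,0.135,0,0,0]],
  ],
)

```text
clock: 9.25
ee_pos: [0.4428, -0.2717, 0.0333]
eef_rot: [[-0.06, 0.998, -0.0], [0.998, 0.06, 0.0], [0.0, -0.0, -1.0]]
contact_force: [0.5, 0.3, 0.3]
grip_width: 0.0878
grasp_force: 0.0
```

step_arm(
  commands=[
    [[0,0,0,0,0,0],[0,0,0,0,0,0],[0,0,0,0,0,0],[0,0,0,0,0,0],[0,0,0,0,0,0],[0,0,0,0,0,0],[0,0,0,0,0,0],[0,0,0,0,0,0]],
  ],
  hand=0.3,
  force=20,
)

```text
clock: 10.05
ee_pos: [0.4427, -0.2719, 0.0333]
eef_rot: [[-0.06, 0.998, 0.0], [0.998, 0.06, -0.0], [-0.0, 0.0, -1.0]]
contact_force: [0.1, -0.8, 1.1]
grip_width: 0.0381
grasp_force: 20.0
```

step_arm(
  commands=[
    [[0,0,-0.02,0,0,0],[0,0,-0.06,0,0,0],[0,0,-0.1,0,0,0],[0,0,-0.12,0,0,0],[0,0,-0.12,0,0,0],[0,0,-0.12,0,0,0]],
  ],
)

```text
clock: 10.65
ee_pos: [0.4422, -0.2716, 0.1526]
eef_rot: [[-0.06, 0.998, -0.0], [0.998, 0.06, 0.0], [0.0, -0.0, -1.0]]
contact_force: [-0.4, 0.0, -1.4]
grip_width: 0.038
grasp_force: 20.0
```

```bash
python3 -c "
from h import *
plan(P['c'],.04)"
```

```text
t 10.65 p [ 0.4422 -0.2716  0.1526] w 0.03799474313122029 gf 19.992856969765853 q [-0.6   0.04  2.03 -0.    1.08 -0.66]
[0.1601 0.1732 0.1126] [-0.02 -0.01  0.03]
```

step_arm(
  commands=[
    [[0.03,0.032,0,0,0,0],[0.06,0.065,0,0,0,0],[0.09,0.097,0,0,0,0],[0.12,0.13,0,0,0,0],[0.148,0.16,0,0,0,0],[0.16,0.173,0,0,0,0],[0.16,0.173,0,0,0,0],[0.16,0.173,0,0,0,0],[0.16,0.173,0,0,0,0]],
  ],
)

```text
clock: 11.55
ee_pos: [0.6041, -0.1027, 0.152]
eef_rot: [[-0.059, 0.998, -0.003], [0.998, 0.059, -0.0], [0.0, -0.003, -1.0]]
contact_force: [-0.7, -0.9, -1.0]
grip_width: 0.0378
grasp_force: 20.0
```

step_arm(
  commands=[
    [[0,0,0.03,0,0,0],[0,0,0.06,0,0,0],[0,0,0.08,0,0,0],[0,0,0.1,0,0,0],[0,0,0.107,0,0,0],[0,0,0.111,0,0,0],[0,0,0.113,0,0,0],[0,0,0.114,0,0,0],[0,0,0.115,0,0,0],[0,0,0.115,0,0,0]],
  ],
)

```text
clock: 12.55
ee_pos: [0.6062, -0.1018, 0.039]
eef_rot: [[-0.06, 0.998, 0.001], [0.998, 0.06, -0.0], [-0.0, 0.001, -1.0]]
contact_force: [-0.3, 0.5, -0.7]
grip_width: 0.0385
grasp_force: 20.0
```

Just above the floor (contact expected at 0.038); press slightly and release.

step_arm(
  commands=[
    [[0,0,0.001,0,0,0],[0,0,0.0015,0,0,0],[0,0,0.0015,0,0,0]],
  ],
)

```text
clock: 12.85
ee_pos: [0.6064, -0.1018, 0.0382]
eef_rot: [[-0.06, 0.998, 0.001], [0.998, 0.06, -0.0], [-0.0, 0.001, -1.0]]
contact_force: [-1.7, 0.1, 5.0]
grip_width: 0.0378
grasp_force: 20.0
```

step_arm(
  commands=[
    [[0,0,0,0,0,0],[0,0,0,0,0,0],[0,0,0,0,0,0],[0,0,0,0,0,0],[0,0,0,0,0,0],[0,0,-0.03,0,0,0],[0,0,-0.07,0,0,0],[0,0,-0.11,0,0,0],[0,0,-0.15,0,0,0],[0,0,-0.16,0,0,0]],
  ],
  hand=1,
)

```text
clock: 13.85
ee_pos: [0.6088, -0.1024, 0.2028]
eef_rot: [[-0.06, 0.998, 0.009], [0.998, 0.06, -0.002], [-0.002, 0.009, -1.0]]
contact_force: [-0.5, -0.7, 0.0]
grip_width: 0.0882
grasp_force: 0.0
```

```bash
python3 -c "
from h import *
plan((.4202,.1503),.19)"
```

```text
t 13.85 p [ 0.6088 -0.1024  0.2028] w 0.08822958828881416 gf 0.0 q [-0.21  0.17  1.78  0.    1.18 -0.27]
[ 0.2635 -0.1733  0.0105] [0.52 0.14 0.03]
```

step_arm(
  commands=[
    [[0.263,-0.1705,0,0,0,0],[0.263,-0.1705,0,0,0,0],[0.263,-0.1705,0,0,0,0],[0.263,-0.1705,0,0,0,0],[0.263,-0.1705,0,0,0,0],[0.263,-0.1705,0,0,0,0],[0.263,-0.1705,0,0,0,0],[0.263,-0.1705,0,0,0,0],[0.263,-0.1705,0,0,0,0],[0.263,-0.1705,0,0,0,0]],
  ],
)

```text
clock: 14.85
ee_pos: [0.4207, 0.1496, 0.1966]
eef_rot: [[-0.058, 0.998, 0.0], [0.998, 0.058, -0.001], [-0.001, 0.0, -1.0]]
contact_force: [0.5, 0.0, -0.1]
grip_width: 0.0883
grasp_force: 0.0
```

step_arm(
  commands=[
    [[0,0,0,0,0,0],[0,0,0,0,0,0],[0,0,0,0,0,0]],
  ],
)

```text
clock: 15.15
ee_pos: [0.4202, 0.15, 0.1966]
eef_rot: [[-0.058, 0.998, -0.0], [0.998, 0.058, -0.0], [-0.0, -0.0, -1.0]]
contact_force: [0.6, 0.2, -0.1]
grip_width: 0.0879
grasp_force: 0.0
```

```bash
python3 -c "
from h import *
plan((.4202,.1503),.047)
d=grab('wrist','w3.png')
print(w2px(d,[[.4202,.1503,.085],[.43,.26,.06]]))"
```

```text
t 15.15 p [0.4202 0.15   0.1966] w 0.08793156746467216 gf 0.0 q [ 0.29 -0.15  2.12 -0.    1.17  0.23]
[0.0003 0.     0.1496] [-0.01  0.01 -0.05]
[[317.92990812 197.49848847]
 [335.80497687  74.07529611]]
```

View pics/w3.png

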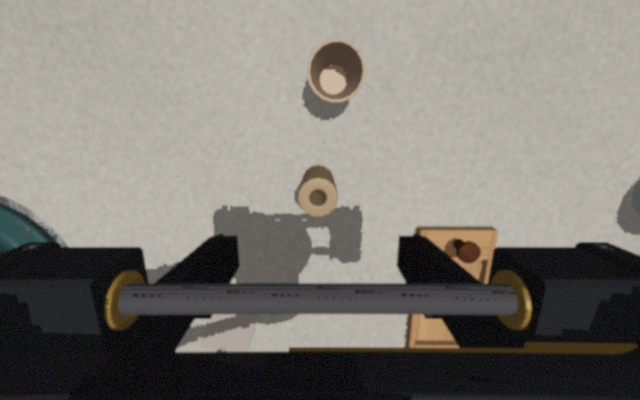

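step_arm(
  commands=[
    [[0,0,0.03,0,0,0],[0,0,0.06,0,0,0],[0,0,0.09,0,0,0],[0,0,0.12,0,0,0],[0,0,0.14,0,0,0],[0,0,0.15,0,0,0],[0,0,0.15,0,0,0],[0,0,0.15,0,0,0]],
  ],
)

```text
clock: 16.0
ee_pos: [0.4205, 0.1508, 0.0474]
eef_rot: [[-0.06, 0.998, 0.001], [0.998, 0.06, 0.0], [0.0, 0.001, -1.0]]
contact_force: [-0.5, 0.0, 0.0]
grip_width: 0.088
grasp_force: 0.0
```

step_arm(
  commands=[
    [[0,0,0,0,0,0],[0,0,0,0,0,0],[0,0,0,0,0,0],[0,0,0,0,0,0],[0,0,0,0,0,0],[0,0,0,0,0,0],[0,0,0,0,0,0],[0,0,0,0,0,0]],
  ],
  hand=0.3,
  force=20,
)

```text
clock: 16.8
ee_pos: [0.4198, 0.1506, 0.0467]
eef_rot: [[-0.06, 0.998, 0.0], [0.998, 0.06, -0.0], [-0.0, 0.0, -1.0]]
contact_force: [0.6, 0.4, 0.1]
grip_width: 0.0366
grasp_force: 20.0
```

step_arm(
  commands=[
    [[0,0,-0.02,0,0,0],[0,0,-0.06,0,0,0],[0,0,-0.1,0,0,0],[0,0,-0.12,0,0,0],[0,0,-0.12,0,0,0],[0,0,-0.12,0,0,0]],
  ],
)

```text
clock: 17.4
ee_pos: [0.4193, 0.1504, 0.166]
eef_rot: [[-0.06, 0.998, -0.001], [0.998, 0.06, -0.0], [-0.0, -0.001, -1.0]]
contact_force: [-0.0, -0.4, -1.3]
grip_width: 0.037
grasp_force: 20.0
```

```bash
python3 -c "
from h import *
plan(P['b'],.053)"
```

```text
t 17.4 p [0.4193 0.1504 0.166 ] w 0.03700438279061087 gf 19.996535209938884 q [ 0.29 -0.12  2.15 -0.    1.11  0.23]
[-0.1956  0.1709  0.1129] [-0.03  0.01  0.03]
```

step_arm(
  commands=[
    [[-0.03,0.026,0,0,0,0],[-0.06,0.052,0,0,0,0],[-0.09,0.079,0,0,0,0],[-0.12,0.105,0,0,0,0],[-0.15,0.131,0,0,0,0],[-0.18,0.157,0,0,0,0],[-0.1955,0.171,0,0,0,0],[-0.1955,0.171,0,0,0,0],[-0.1955,0.171,0,0,0,0],[-0.1955,0.171,0,0,0,0]],
  ],
)

```text
clock: 18.4
ee_pos: [0.6003, -0.0334, 0.1648]
eef_rot: [[-0.06, 0.998, -0.004], [0.998, 0.06, 0.001], [0.001, -0.004, -1.0]]
contact_force: [-0.4, -0.5, -1.5]
grip_width: 0.0359
grasp_force: 20.0
```

step_arm(
  commands=[
    [[0,0,0.03,0,0,0],[0,0,0.06,0,0,0],[0,0,0.08,0,0,0],[0,0,0.1,0,0,0],[0,0,0.107,0,0,0],[0,0,0.111,0,0,0],[0,0,0.113,0,0,0],[0,0,0.114,0,0,0],[0,0,0.115,0,0,0],[0,0,0.115,0,0,0]],
  ],
)

```text
clock: 19.4
ee_pos: [0.6026, -0.0344, 0.0524]
eef_rot: [[-0.06, 0.998, 0.001], [0.998, 0.06, -0.0], [-0.0, 0.001, -1.0]]
contact_force: [0.2, -0.8, -1.5]
grip_width: 0.0368
grasp_force: 20.0
```

step_arm(
  commands=[
    [[0,0,0.001,0,0,0],[0,0,0.0015,0,0,0],[0,0,0.0015,0,0,0]],
  ],
)

```text
clock: 19.7
ee_pos: [0.6029, -0.0344, 0.0517]
eef_rot: [[-0.06, 0.998, 0.001], [0.998, 0.06, -0.0], [-0.0, 0.001, -1.0]]
contact_force: [-1.4, 0.2, 5.7]
grip_width: 0.0365
grasp_force: 20.0
```

```bash
python3 -c "
from h import *
plan(P['b'],.0517)
d=grab('scene')
cv2.imwrite('pics/s4.png',cv2.resize(d['img'][100:300,160:420,::-1],(780,600),interpolation=cv2.INTER_CUBIC))"
```

```text
t 19.7 p [ 0.6029 -0.0344  0.0517] w 0.03650822538793848 gf 19.99355483741965 q [-0.1   0.31  1.92  0.    0.91 -0.16]
[-0.0001 -0.0014 -0.    ] [0.07 0.01 0.02]
```

View pics/s4.png

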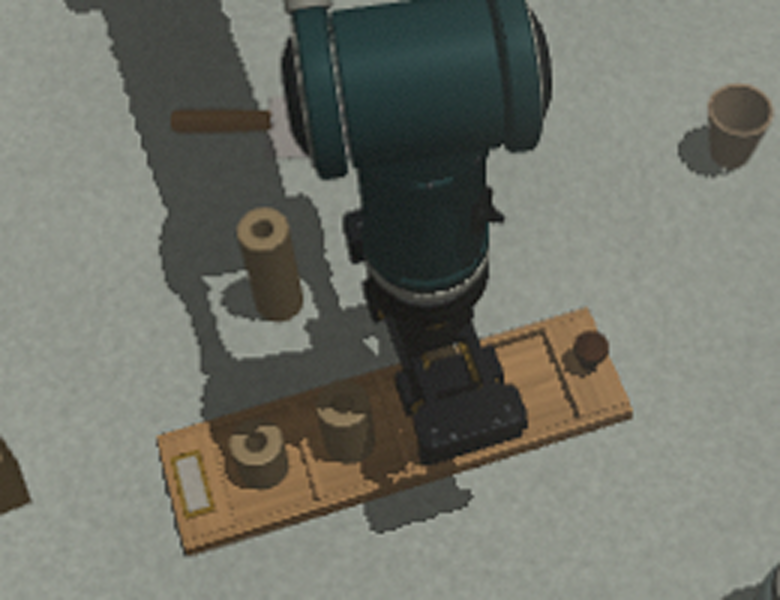

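step_arm(
  commands=[
    [[0,0,0,0,0,0],[0,0,0,0,0,0],[0,0,0,0,0,0],[0,0,0,0,0,0],[0,0,0,0,0,0],[0,0,-0.03,0,0,0],[0,0,-0.07,0,0,0],[0,0,-0.11,0,0,0],[0,0,-0.15,0,0,0],[0,0,-0.16,0,0,0]],
  ],
  hand=1,
)

```text
clock: 20.75
ee_pos: [0.6053, -0.0346, 0.2162]
eef_rot: [[-0.06, 0.998, 0.009], [0.998, 0.06, -0.001], [-0.001, 0.009, -1.0]]
contact_force: [2.5, -0.4, -0.3]
grip_width: 0.0884
grasp_force: 0.0
```

step_arm(
  commands=[
    [[-0.085,-0.136,0,0,0,0],[-0.085,-0.136,0,0,0,0],[-0.085,-0.136,0,0,0,0],[-0.085,-0.136,0,0,0,0],[-0.085,-0.136,0,0,0,0],[-0.085,-0.136,0,0,0,0],[-0.085,-0.136,0,0,0,0],[-0.085,-0.136,0,0,0,0],[-0.085,-0.136,0,0,0,0],[-0.085,-0.136,0,0,0,0]],
  ],
)

```text
clock: 21.75
ee_pos: [0.4719, -0.1269, 0.2101]
eef_rot: [[-0.061, 0.998, -0.0], [0.998, 0.061, 0.0], [0.0, -0.0, -1.0]]
contact_force: [0.3, -0.6, -0.9]
grip_width: 0.088
grasp_force: 0.0
```

```bash
python3 -c "
from h import *
plan(G['a'],.063)
d=grab('wrist','w5.png')
print(w2px(d,[[*G['a'],.105],[*P['b'],.09],[*P['c'],.07]]))"
```

```text
t 21.75 p [ 0.4719 -0.1269  0.2101] w 0.08800106316750139 gf 0.0 q [-0.31 -0.07  2.02  0.    1.19 -0.37]
[-0.0015  0.0005  0.1471] [-0.02 -0.01  0.08]
[[318.45283811 201.23309339]
 [473.12863781 101.56197133]
 [452.63892618 173.92617564]]
```

View pics/w5.png

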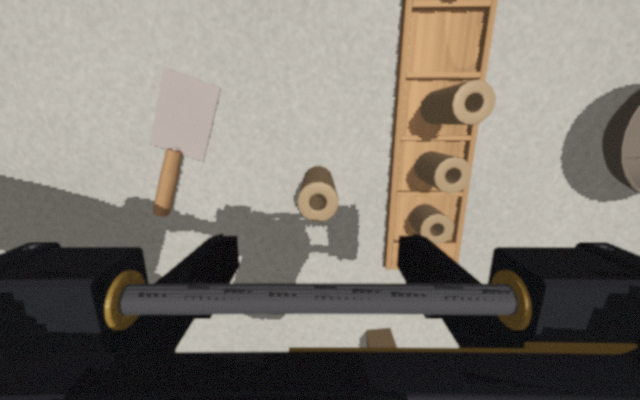

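step_arm(
  commands=[
    [[-0.001,0,0.03,0,0,0],[-0.001,0,0.06,0,0,0],[-0.001,0,0.09,0,0,0],[-0.001,0,0.12,0,0,0],[-0.001,0,0.14,0,0,0],[-0.001,0,0.147,0,0,0],[-0.001,0,0.147,0,0,0],[-0.001,0,0.147,0,0,0]],
  ],
)

```text
clock: 22.6
ee_pos: [0.4725, -0.1286, 0.0642]
eef_rot: [[-0.06, 0.998, 0.002], [0.998, 0.06, -0.0], [-0.001, 0.001, -1.0]]
contact_force: [-0.1, -0.0, 0.4]
grip_width: 0.0881
grasp_force: 0.0
```

step_arm(
  commands=[
    [[0,0,0,0,0,0],[0,0,0,0,0,0],[0,0,0,0,0,0],[0,0,0,0,0,0],[0,0,0,0,0,0],[0,0,0,0,0,0],[0,0,0,0,0,0],[0,0,0,0,0,0]],
  ],
  hand=0.3,
  force=20,
)

```text
clock: 23.4
ee_pos: [0.4717, -0.1283, 0.0632]
eef_rot: [[-0.06, 0.998, 0.0], [0.998, 0.06, -0.0], [-0.0, 0.0, -1.0]]
contact_force: [1.3, 1.3, -0.1]
grip_width: 0.038
grasp_force: 20.2
```

step_arm(
  commands=[
    [[0,0,-0.02,0,0,0],[0,0,-0.06,0,0,0],[0,0,-0.1,0,0,0],[0,0,-0.13,0,0,0],[0,0,-0.14,0,0,0],[0,0,-0.14,0,0,0],[0,0,-0.14,0,0,0]],
  ],
)

```text
clock: 24.1
ee_pos: [0.4703, -0.1279, 0.2012]
eef_rot: [[-0.06, 0.998, -0.003], [0.998, 0.06, 0.001], [0.001, -0.003, -1.0]]
contact_force: [0.7, -1.2, -3.1]
grip_width: 0.0379
grasp_force: 20.1
```

```bash
python3 -c "
from h import *
plan(P['a'],.069)"
```

```text
t 24.1 p [ 0.4703 -0.1279  0.2012] w 0.03789754918433034 gf 20.14180627901169 q [-0.32 -0.07  2.04 -0.    1.17 -0.38]
[0.1522 0.137  0.132 ] [-0.17 -0.07  0.03]
```

step_arm(
  commands=[
    [[0.03,0.027,0,0,0,0],[0.06,0.053,0,0,0,0],[0.09,0.08,0,0,0,0],[0.12,0.107,0,0,0,0],[0.14,0.125,0,0,0,0],[0.152,0.1355,0,0,0,0],[0.152,0.1355,0,0,0,0],[0.152,0.1355,0,0,0,0],[0.152,0.1355,0,0,0,0],[0.152,0.1355,0,0,0,0]],
  ],
)

```text
clock: 25.1
ee_pos: [0.597, 0.0304, 0.2031]
eef_rot: [[-0.058, 0.998, -0.001], [0.998, 0.058, -0.0], [-0.0, -0.001, -1.0]]
contact_force: [0.0, -0.5, -2.6]
grip_width: 0.0378
grasp_force: 20.2
```

step_arm(
  commands=[
    [[0,0,0.03,0,0,0],[0,0,0.06,0,0,0],[0,0,0.09,0,0,0],[0,0,0.115,0,0,0],[0,0,0.123,0,0,0],[0,0,0.127,0,0,0],[0,0,0.13,0,0,0],[0,0,0.132,0,0,0],[0,0,0.132,0,0,0],[0,0,0.132,0,0,0]],
  ],
)

```text
clock: 26.1
ee_pos: [0.5984, 0.0316, 0.0722]
eef_rot: [[-0.06, 0.998, 0.002], [0.998, 0.06, 0.0], [-0.0, 0.002, -1.0]]
contact_force: [0.6, -0.6, -1.5]
grip_width: 0.0379
grasp_force: 20.2
```

Contact is expected at 0.068.

step_arm(
  commands=[
    [[0,0,0.001,0,0,0],[0,0,0.002,0,0,0],[0,0,0.003,0,0,0],[0,0,0.0035,0,0,0],[0,0,0.0035,0,0,0]],
  ],
)

```text
clock: 26.6
ee_pos: [0.5979, 0.0315, 0.0683]
eef_rot: [[-0.06, 0.998, 0.0], [0.998, 0.06, -0.0], [-0.0, 0.0, -1.0]]
contact_force: [-1.1, -0.5, 3.1]
grip_width: 0.0379
grasp_force: 20.3
```

step_arm(
  commands=[
    [[0,0,0,0,0,0],[0,0,0,0,0,0],[0,0,0,0,0,0],[0,0,0,0,0,0],[0,0,0,0,0,0],[0,0,-0.03,0,0,0],[0,0,-0.07,0,0,0],[0,0,-0.11,0,0,0],[0,0,-0.13,0,0,0],[0,0,-0.13,0,0,0]],
  ],
  hand=1,
)

```text
clock: 27.6
ee_pos: [0.6006, 0.0316, 0.2023]
eef_rot: [[-0.06, 0.998, 0.008], [0.998, 0.06, 0.0], [-0.0, 0.008, -1.0]]
contact_force: [-1.0, 0.9, 0.4]
grip_width: 0.0882
grasp_force: 0.0
```

step_arm(
  commands=[
    [[0,-0.15,0,0,0,0],[0,-0.15,0,0,0,0],[0,-0.15,0,0,0,0],[0,-0.15,0,0,0,0],[0,-0.15,0,0,0,0],[0,-0.15,0,0,0,0],[0,-0.15,0,0,0,0],[0,-0.15,0,0,0,0]],
  ],
)

```text
clock: 28.4
ee_pos: [0.4493, 0.0226, 0.1978]
eef_rot: [[-0.06, 0.998, 0.0], [0.998, 0.06, -0.0], [-0.0, 0.0, -1.0]]
contact_force: [0.5, -0.6, -0.4]
grip_width: 0.0883
grasp_force: 0.0
```

```bash
python3 -c "
from h import *
d=grab('top','t6.png')
for k,h in zip('abcd',(.11,.09,.07,.05)): print(k,w2px(d,[[*P[k],h]]).round(1))
d2=d['img'][130:250,170:490,::-1]
cv2.imwrite('pics/t6.png',cv2.resize(d2,None,fx=2.5,fy=2.5,interpolation=cv2.INTER_CUBIC))"
```

```text
a [[311.6 158.4]]
b [[336.2 158.2]]
c [[360. 158.]]
d [[383.1 157.8]]
```

View pics/t6.png

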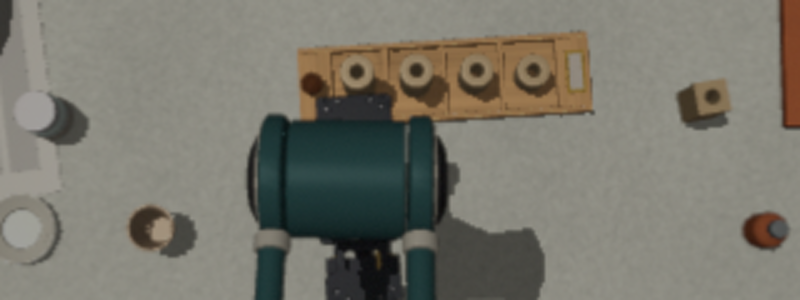

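All four props stand in their compartments, each bore within about 1 px of where it should be. The post, beaker and jar have not moved.

```bash
python3 -c "
from h import *
print(workorder.sign_off())"
```

```text
the job is handed in; nothing more can be done
None
```

The job is handed in: all four round props stand upright in the caddy, tallest beside the knob and shorter away from it, with the square post, beaker and glaze jar left where they were; the sign-off returned no verdict.

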